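Fit the nebuliser into the electrospray source

ROBOT

A 7-joint arm with a two-finger parallel gripper is mounted at the origin on the work surface. World frame = base frame: x ahead of the robot, y to its left, z up, the work surface at z = 0. Lengths are in m, angles in rad, forces in N, time in s.
With the tool pointing down it reaches from about 0.35 to 0.9 m from the base axis. Payload 7.2 kg.
Tool frame: the origin (TCP) lies midway between the tips of the shut fingers; the grasp point (between the pads) lies r.tcp_to_grasp behind it (r.tcp_to_grasp is the distance from the TCP to the grasp point, in m); z points along the fingers, y is the line along which they close (so a half turn about z gives the same grasp; the last joint's range is limited). The gripper opens to 85 mm and grips with 20 to 120 N. Pads are 22 mm wide; open, the fingers measure 114 mm over their backs; the gripper's body (76 mm by 85 mm) begins 54 mm behind the grasp point. The pads swing forward as they close: fully open they stand 13 mm farther back than shut.
Start: joints at [1.052, 0.411, -0.013, 1.596, 0.006, 1.134, -0.082], TCP at [0.272, -0.563, 0.209] pointing down, gripper open.
Joint ranges: [-2.95, 2.95], [-0.29, 1.99], [-1.47, 1.44], [0.14, 2.54], [-1.03, 4.17], [0.13, 1.85], [-2.86, 2.86]. Speed limits (rad/s): [2.39, 2.39, 3.01, 3.01, 3.14, 3.14, 3.14].

INTERFACE

Orientations are given as a 3x3 rotation matrix whose columns are the frame's x, y, z axes.
In Python, from rig import sensors, eyes, r, finder gives the robot as it stands. The module is installed in compiled form; this text tells all that it offers.
- The arm moves only by the shell command python3 -m crank 'ROWS' [FORCE]. ROWS is JSON, a list of rows, each a list of 3 entries, a list of its own where there are three numbers: the shift along the tool's x, y, z in units of 50 mm (1.0 is 50 mm), then the turn, a rotation vector about the tool's x, y, z in rad, then the finger opening in mm, from 0 to 85.4. In form: [[[x, y, z], [rx, ry, rz], gripper], ...]. A call has 1 to 5 rows; each row shifts and turns the commanded pose from where the row before left it, along the tool's axes as they then stand; what a row does not reach is not made up. A row lasts 1/8 s, in which the tool goes at most 62.5 mm and 10.7 degrees, less where a joint would pass 70% of its speed; a pose out of reach is approached as far as the arm can. A call is refused whole if a number of a shift passes 1 or a number of a turn 0.188, either way. A call with a gripper value outside its range is refused whole. The fingers move at their own pace and stop on an object; FORCE is the grip in N (left out, the last holds). Time passes only in rows, so rows that do not move let the fingers close. It gives the time, the measured TCP pose, the force, the opening and the grip force at its end, in the units of the state.
- sensors.state(): the state, without advancing time (a new reading comes with each control period).
- eyes.camera(name): name is "scene" or "top" or "wrist"; returns a dict with "color" (400x640x3 uint8, red, green, blue), "depth" (400x640 float32, m along the optical axis (not along the pixel's ray), 0 where there is no reading), "fx", "fy", "cx", "cy" (pixels), "R" (3x3) and "t" (3): a world point X has camera coordinates R X + t. Camera axes: x right, y down, z forward; pixel columns grow to the right and rows downward; lengths in m; the calibration is good to about 2 mm. A picture is of the moment at which its call begins.
- r.job_done(): hands the job in; it is judged then, once.
Trained networks look in a picture, given as the dict that the camera call returned (one of the last four; its "shot" number tells which), for a name from the list of things; names that differ only in an ending like _2 or _b are one class to them, and where a whole thing is asked for, a point or a joint stands for the part that bears it (a point fixed in the world has none). Each returns a list of dicts, best first, with "p" (0 to 1); they miss things now and then, are a little off and sometimes report something else, mostly with a low value. They report only what shows in the picture. A call takes as long as a camera call. They do not tell look-alikes from the thing itself.
- finder.look_for(thing, picture): "extent" ([left, top, width, height] in pixels, round what is visible of it).
The state is a dict: "time_s": time; "joint_pos": joint angles; "qd": joint speeds; "tau": joint torques, N m; "position": TCP position; "orientation": TCP orientation; "wrist_force": force on the tool from outside, world axes, zero at the start; "torque": the same for the moment, N m; "opening": opening from 0.0 (shut) to 1.0 (fully open); "grasp_force": force on a finger pad.
Only numpy, scipy, OpenCV 4.12 (cv2) and the standard library are available. Lean on these libraries where they do the work, as an engineer would, in place of code of your own. Each camera call takes 0.05 s, during which the arm holds its last target. There are 200 camera calls.

TASK

Lift the blanking plug out of the port on top of the ion source housing and hang it by its bail on the hook of the stand, never laying it on the bench. Then take the nebuliser by its knurled collar out of its parking block, keep it upright, lower it into the open port and turn it until its hidden keyways drop over the pins, and push it fully home against the spring so that the collar lies flush on the port's rim. Finish while still gripping the collar and holding it pushed home, with the other things on the bench left where they stand.

Things in the scene. Friction and masses are not known exactly. Their poses are not given: they have to be found in the camera images.
- source: Ion source housing, fixed: a light grey block 112 mm square with faces along its own x and y, top at 110 mm, on a 150 mm square, 10 mm thick aluminium plate. In the middle of the top stands a round steel port, 72 mm in outer diameter, its rim 140 mm above the bench, opening upward. Origin: centre of the underside, on the port's axis.
- port_rim (a point): Centre of the port's mouth, level with the flat rim, 140 mm above the bench; z up. The bore is 42 mm in diameter and 18 mm deep, with a lead-in widening it to 47 mm at the rim; below its floor a 23 mm hole goes on down for the nebuliser's barrel.
- pin_circle (a point): On the port's axis, 10 mm below the rim, level with the domed tips of three upright 6 mm pins that stand on the bore's floor at 120 degrees, 13.5 mm from the axis. Only the centre and height are given: the pins' angle is not marked, differs at every start and is not shown by any axis. The pins do not move during a run.
- spring (a joint): Sprung contact down in the 23 mm hole, under the nebuliser's barrel: 0 when free, grows as it is pushed down (m), 0.003 when the nebuliser is fully home. It is met over the last 3 mm of travel and pushes back with about 5 N when met and 7 N when home, so a nebuliser that is let go rises about 3 mm.
- plug: Steel blanking plug, about 130 g, loose in the port at the start: a flange 54 mm in diameter and 8 mm thick lying on the rim, with an 8 mm long, 37 mm stub below it that sits in the bore with clearance (it just lifts out). A rigid upright bail stands on it in its own y-z plane. Origin: on the axis at the flange's underside (rim height at the start); z up.
- bail_top (a point): Middle of the top bar of the plug's bail, 66 mm above the plug's origin; axes as the plug's. The bail is an arch of 8 mm round bar: legs at y = +22 and -22 mm (52 mm over their outsides), straight up to 58 mm above the plug's origin. The opening under it is 36 mm wide, from 8 to 62 mm above the plug's origin.
- hook: Hook stand, fixed: a 110 mm round foot and a 14 mm post, 176 mm high with a 26 mm clamp collar and a small clamp screw at its top, from which a level prong of 8 mm round bar points along the stand's own -x (the robot's side), its centre line 170 mm above the bench. Nothing stands above 190 mm. Origin: centre of the foot's underside, on the post's axis.
- hook_seat (a point): Point on the upper side of the prong (60 mm from the post's axis, 174 mm above the bench) where the bail shall hang; x along the prong towards the post, z up. The prong is level from the post to x = -34 mm from here, then turns up; the top of its tip is 16 mm above this point at x = -42 mm.
- nebuliser: Nebuliser, about 200 g, standing loose in its parking block: a steel knurled collar 52 mm in diameter and 34 mm high, to be gripped across; above it a narrow gas fitting up to 58 mm over the origin; below it a keyed foot and a barrel. Origin: on the axis at the collar's underside, which lies on the rim when home (16 mm above the block's top at the start); z up along the axis.
- foot (a point): Centre of the underside of the nebuliser's keyed foot (38 mm in diameter, 16 mm long), 16 mm below its origin; axes as the nebuliser's. Below it a 16 mm barrel goes on to 45 mm and a thin needle to 56 mm below the origin. Unless its keyways are over the pins, the foot stands on the pins with the collar 6 mm above the rim.
- keyway (a point): One of the foot's three like keyways: 10 mm wide, at 120 degrees, open outward and downward, hidden under the collar; this one, 13.5 mm from the axis, lies along the nebuliser's +x. The pins enter only within about 8 degrees of the right angle, so at most 60 degrees either way, or 120 degrees one way, have to be searched.
- block: Parking block of the nebuliser, fixed: aluminium, 80 x 80 mm, 65 mm high, with one upright 22 mm hole in its middle, 60 mm deep, through which the barrel hangs while the foot's underside rests on the top. Origin: centre of its underside.
- amber_bottle: Bystander, to be left where it stands: amber glass reagent bottle, 72 mm in diameter, 150 mm high; origin at the centre of its underside.
- beaker: Bystander, to be left where it stands: empty glass beaker, 66 mm in diameter, 85 mm high; origin at the centre of its underside.
- ferrule_jar: Bystander, to be left where it stands: small clear jar with a white cap, 44 mm in diameter, 50 mm high; origin at the centre of its underside.
- spanner: Bystander, to be left where it stands: steel spanner lying flat, 150 mm long along its own x; origin at its middle on the bench.
- driver: Bystander, to be left where it stands: screwdriver with a grey handle lying flat, 170 mm long along its own x; origin at its middle on the bench.
- vial_tray: Bystander, to be left where it stands: white tray of sample vials, 100 x 160 mm, 45 mm high; origin at the centre of its underside.
- petri_dish: Bystander, to be left where it stands: glass dish with a clear lid, 99 mm in diameter, 14 mm high; origin at the centre of its underside.
Mind the look-alikes: they are no part of the job. What is shaped like the nebuliser but blue or green is not meant. Leave any brown or red look-alike of the hook alone.

How it is judged:
On the way:
1. the plug hangs by its bail on the hook's prong, let go (x of bail_top in the frame of hook_seat between -0.042 and 0.045 m and y of bail_top in the frame of hook_seat between -0.018 and 0.018 m and z of bail_top in the frame of hook_seat between -0.004 and 0.012 m and contact force between plug and hook above 0.3 N and contact force between plug and the fingers below 0.05 N and angle between plug's own z axis and vertical below 0.5 rad), for 0.3 s.
At the end, for the whole second after the job is handed in: Plug hanging still by its bail on the prong (within 42 mm along, 18 mm across, tilt under 0.5 rad), not touched. Nebuliser gripped (over 12 N), still, collar under 1.8 mm above the rim, within 4 mm of the axis, tilt under 0.06 rad, spring pressed over 1.2 mm (all of step 1 and z of nebuliser in the frame of port_rim below 0.0018 m and horizontal distance between nebuliser and port_rim below 0.004 m and angle between nebuliser's own z axis and vertical below 0.06 rad and value of joint spring above 0.0012 m and contact force between nebuliser and the fingers above 12 N and linear speed of nebuliser below 0.01 m/s and linear speed of plug below 0.05 m/s); the arm keeps its last pose, push and grip.
It fails at once if the plug is put down on or dropped to the bench (height (world z) of plug below 0.05 m).
It fails at once if the nebuliser is put down on the bench or tips over (height (world z) of nebuliser below 0.058 m or angle between nebuliser's own z axis and vertical above 0.6 rad).
It fails at once if one of the bystanders (bottle, beaker, jar, spanner, screwdriver, vial tray, dish) is moved by more than 20 mm (distance of any of amber_bottle, beaker, ferrule_jar, spanner, driver, vial_tray, petri_dish from where it was at the start of the episode above 0.02 m).
It also fails if it takes over 58 s, if anything falls off the work surface, if the arm or the gripper's body presses on something with over 40 N, if the wrist force passes 120 N, or if a joint passes its speed limit or range.

## Working session

There is one attempt and no reset: what is moved stays moved. The work goes in short steps, Python scripts to look and compute and a shell command to move; the robot and the scene stay as the last step left them, time stands still between calls to the robot, and variables do not carry over. Pictures are saved under pics/ and viewed, at most 10 in all, crops included, and the job is handed in when it is done.

```bash
mkdir -p pics; cat > h.py <<'E'
import numpy as np, cv2
from rig import sensors, eyes, r, finder
def save(p,name): cv2.imwrite('pics/'+name+'.png',p['color'][:,:,::-1])
def world(p,u,v,d):
    x=np.array([(u-p['cx'])/p['fx']*d,(v-p['cy'])/p['fy']*d,d]); return np.array(p['R']).T@(x-np.array(p['t']))
def cloud(p):
    v,u=np.mgrid[0:400,0:640]; d=p['depth']
    c=np.stack([(u-p['cx'])/p['fx']*d,(v-p['cy'])/p['fy']*d,d],-1)
    return (c-np.array(p['t']))@np.array(p['R'])
def proj(p,X):
    c=np.array(p['R'])@np.array(X)+np.array(p['t']); return p['fx']*c[0]/c[2]+p['cx'],p['fy']*c[1]/c[2]+p['cy']
E
python3 - <<'E'
from h import *
np.set_printoptions(precision=4,suppress=True)
for n in ['scene','top','wrist']:
    p=eyes.camera(n); save(p,n+'0')
    print(n,p['fx'],p['R'].tolist() if 0 else '', -np.array(p['R']).T@np.array(p['t']))
    C=cloud(p)
    for t in ['source','plug','bail_top','hook','nebuliser','block','amber_bottle','beaker','ferrule_jar','spanner','driver','vial_tray','petri_dish']:
        for f in finder.look_for(t,p)[:3]:
            l,tp,w,h=f['extent']
            if f['p']>.3:
                s=C[int(tp):int(tp+h)+1,int(l):int(l+w)+1].reshape(-1,3); s=s[np.isfinite(s).all(1)]
                print(t,round(f['p'],2),np.round(f['extent']),np.median(s,0) if len(s) else '')
print(sensors.state()); print(r.tcp_to_grasp)
E
```

```text
scene 389.776930642261  [1.14   0.5107 1.3956]
source 0.81 [282. 209.  52.  50.] [ 0.6079 -0.0159  0.0087]
plug 0.6 [303. 208.  10.  20.] [ 0.5969 -0.028   0.1466]
bail_top 0.45 [301. 205.  16.  25.] [ 0.5914 -0.0262  0.1398]
hook 0.73 [258. 162.  30.  49.] [ 0.5177 -0.3016  0.0031]
hook 0.61 [306. 129.  28.  43.] [ 0.2264 -0.2937  0.0022]
hook 0.61 [240.  98.  18.  43.] [ 0.3248 -0.678   0.0033]
nebuliser 0.7 [337. 253.  16.  20.] [0.6031 0.1716 0.0565]
nebuliser 0.57 [365. 271.  15.  12.] [0.6014 0.2876 0.1145]
nebuliser 0.52 [259. 148.  17.  19.] [ 0.4133 -0.4522  0.0109]
block 0.83 [352. 274.  34.  30.] [0.618  0.2976 0.0289]
amber_bottle 0.72 [308. 271.  15.  26.] [0.7507 0.1537 0.101 ]
beaker 0.79 [249. 222.  13.  21.] [ 0.7358 -0.1816  0.0456]
spanner 0.7 [334. 195.  18.  24.] [ 0.3848 -0.0192  0.0008]
driver 0.71 [344. 303.  19.  12.] [0.7029 0.3024 0.0198]
driver 0.43 [355. 274.  31.  29.] [0.6164 0.3029 0.049 ]
vial_tray 0.97 [404. 275.  54.  46.] [0.4786 0.4822 0.0041]
vial_tray 0.33 [301. 206.  13.  19.] [ 0.5894 -0.0346  0.1457]
petri_dish 0.61 [258. 150.  18.  14.] [ 0.
[... 1385 characters left out ...]
8. 172. 195.] [ 0.3345 -0.6836  0.    ]
petri_dish 0.57 [240.   2. 103.  44.] [ 0.3908 -0.4797  0.0129]
{'time_s': 2.1, 'joint_pos': array([ 1.0518,  0.4111, -0.0127,  1.5962,  0.0056,  1.1343, -0.0822]), 'qd': array([-0.0027,  0.0002,  0.    , -0.0006,  0.0001,  0.0022, -0.    ]), 'tau': array([  0.0002, -60.0401,   0.6814, -29.9738,   0.014 ,   0.0019,
        -0.0001]), 'position': array([ 0.2723, -0.5626,  0.2093]), 'orientation': array([[ 0.9001,  0.4356,  0.    ],
       [ 0.4356, -0.9001,  0.    ],
       [ 0.    , -0.    , -1.    ]]), 'wrist_force': array([-0.4681,  0.1752, -0.183 ]), 'torque': array([0.0265, 0.0227, 0.0127]), 'grasp_force': 0.0, 'opening': 0.9982499999675604}
0.0187
```

```bash
python3 - <<'E'
import cv2
a=cv2.imread('pics/top0.png')[120:330,110:530]; cv2.imwrite('pics/a.png',cv2.resize(a,(800,400),interpolation=2))
a=cv2.imread('pics/scene0.png')[80:330,220:480]; cv2.imwrite('pics/b.png',cv2.resize(a,(620,596),interpolation=2))
E
```

```text
(no output)
```

View pics/a.png

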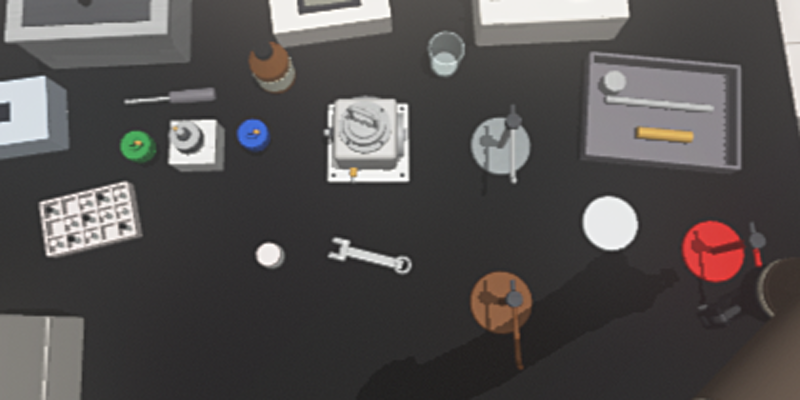

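View pics/b.png

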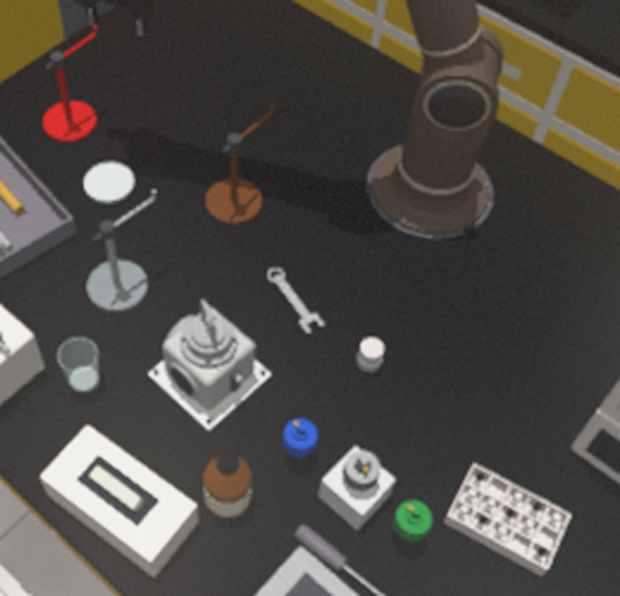

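```bash
cat >> h.py <<'E'
np.set_printoptions(precision=4,suppress=True)
def go(pos,yaw=None,s=None):
    """tool shift in units (turn first none) to TCP pos (world), tool turn rz to bring tool x yaw (deg, mod 180)"""
    s=s or sensors.state(); R=s['orientation']; d=R.T@(np.array(pos)-s['position'])/.05
    y0=np.degrees(np.arctan2(R[1,0],R[0,0]))
    print('t',round(s['time_s'],2),'pos',s['position'],'yaw',round(y0,2),'shift units',d,'q7',round(s['joint_pos'][6],3))
    if yaw is not None:
        for k in (yaw,yaw+180,yaw-180): 
            a=-(k-y0); a=(a+180)%360-180; print('  turn rz',round(np.radians(a),4),'rad for yaw',k)
E
python3 - <<'E'
from h import *
for n in ['top','scene']:
    p=eyes.camera(n); C=cloud(p); X=C.reshape(-1,3); ok=(p['depth']>0).ravel()
    def sel(x,y,rad,z0,z1):
        m=ok&(np.hypot(X[:,0]-x,X[:,1]-y)<rad)&(X[:,2]>z0)&(X[:,2]<z1); return X[m]
    for nm,a in dict(bail=(.59,-.035,.05,.165,.23),rim=(.59,-.035,.06,.13,.15),hooktop=(.53,-.27,.14,.155,.2),neb=(.597,.283,.06,.1,.135),block=(.597,.283,.07,.055,.075)).items():
        s=sel(*a)
        if len(s)<4: print(n,nm,len(s)); continue
        w,V=np.linalg.eigh(np.cov(s[:,:2].T)); print(n,nm,len(s),s.mean(0),s.min(0),s.max(0),'ang',np.degrees(np.arctan2(V[1,1],V[0,1])),np.sqrt(w))
p=eyes.camera('wrist'); print(np.array(p['R'])@sensors.state()['orientation'])
go([.52,-.15,.40],0)
E
```

```text
top bail 56 [ 0.5928 -0.0329  0.2007] [ 0.5811 -0.0552  0.1656] [ 0.6047 -0.0091  0.2155] ang 64.62500202978671 [0.0022 0.0166]
top rim 283 [ 0.5894 -0.0321  0.1435] [ 0.5593 -0.0672  0.1301] [0.6298 0.0044 0.1499] ang 133.1735859315539 [0.0187 0.0199]
top hooktop 160 [ 0.5453 -0.276   0.1773] [ 0.4704 -0.2905  0.1613] [ 0.6034 -0.2662  0.191 ] ang 175.7223586815247 [0.0047 0.0367]
top neb 202 [0.594  0.2795 0.1166] [0.57   0.2554 0.1003] [0.6224 0.3079 0.1331] ang 135.62728380290153 [0.0137 0.0139]
top block 324 [0.5885 0.2732 0.0654] [0.5558 0.24   0.0553] [0.6398 0.3526 0.0731] ang 135.62061493895496 [0.0222 0.0294]
scene bail 41 [ 0.6    -0.0239  0.1974] [ 0.5863 -0.0482  0.1666] [ 0.6109 -0.0034  0.2134] ang 64.89543170887515 [0.0022 0.0169]
scene rim 217 [ 0.6018 -0.0243  0.1424] [ 0.559  -0.0643  0.1301] [0.6328 0.007  0.1498] ang 139.99091779258308 [0.0181 0.0193]
scene hooktop 102 [ 0.5516 -0.2724  0.1753] [ 0.4743 -0.2888  0.1588] [ 0.6068 -0.2623  0.1887] ang 176.8860713246851 [0.0052 0.0397]
scene neb 182 [0.6031 0.2865 0.1153] [0.5722 0.2586 0.1004] [0.6278 0.3103 0.1333] ang -137.9635572436818 [0.0136 0.0143]
scene block 289 [0.6107 0.291  0.0644] [0.5583 0.2441 0.0552] [0.642  0.3261 0.0719] ang 120.60564728236605 [0.0224 0.0282]
[[ 0.0002  1.     -0.0005]
 [-0.9484 -0.     -0.3172]
 [-0.3172  0.0005  0.9484]]
t 2.25 pos [ 0.2723 -0.5626  0.2093] yaw 25.83 shift units [ 8.0542 -5.2682 -3.8139] q7 -0.082
  turn rz 0.4508 rad for yaw 0
  turn rz -2.6907 rad for yaw 180
  turn rz -2.6907 rad for yaw -180
```

```bash
python3 -m crank '[[[0.8,-0.5,-0.7],[0,0,0],85],[[0.8,-0.5,-0.7],[0,0,0],85],[[0.8,-0.5,-0.7],[0,0,0],85],[[0.95,-0.62,0],[0,0,0],85],[[0.95,-0.62,0],[0,0,0],85]]'; python3 -m crank '[[[0.95,-0.62,0],[0,0,0],85],[[0.95,-0.62,0],[0,0,0],85],[[0.95,-0.62,0],[0,0,0],85],[[0.95,-0.62,0],[0,0,0],85],[[0.95,-0.62,0],[0,0,0],85]]'; python3 -m crank '[[[0.8,-0.6,0],[0,0,0.18],85],[[0,0,0],[0,0,0.18],85],[[0,0,0],[0,0,0.18],85],[[0,0,0],[0,0,0.18],85],[[0,0,0],[0,0,0.17],85]]'
cat > w.py <<'E'
from h import *
import sys
p=eyes.camera('wrist'); save(p,sys.argv[1]); C=cloud(p); X=C.reshape(-1,3); X=X[(p['depth']>0).ravel()]
def circ(P):
    A=np.c_[2*P[:,:2],np.ones(len(P))]; c=np.linalg.lstsq(A,(P[:,:2]**2).sum(1),rcond=None)[0]; return c[:2],np.sqrt(c[2]+c[:2]@c[:2])
def hull(P):
    (c,rad)=cv2.minEnclosingCircle(P[:,:2].astype(np.float32)*1000)
    return np.array(c)/1000,rad/1000
E
python3 - wr1 <<'E'
from w import *
go([.594,-.03,.32],-25.3)
n=lambda x,y,rr:X[np.hypot(X[:,0]-x,X[:,1]-y)<rr]
N=n(.596,-.029,.06)
h,e=np.histogram(N[:,2],np.arange(.1,.22,.002)); print([(round(float(a),3),int(b)) for a,b in zip(e,h) if b>60])
b=N[N[:,2]>.17]; w,V=np.linalg.eigh(np.cov(b[:,:2].T)); print('bail',len(b),b.mean(0),b[:,:2].min(0),b[:,:2].max(0),b[:,2].max(),np.degrees(np.arctan2(V[1,1],V[0,1])))
E
```

```text
time_s: 2.88
position: [0.407, -0.3442, 0.3151]
orientation: [[0.9, 0.435, 0.001], [0.435, -0.9, -0.001], [0.001, 0.002, -1.0]]
wrist_force: [1.4, -0.2, -0.8]
opening: 0.996
grasp_force: 0.0
time_s: 3.5
position: [0.5531, -0.1011, 0.3146]
orientation: [[0.9, 0.435, 0.001], [0.435, -0.9, -0.0], [0.0, 0.001, -1.0]]
wrist_force: [1.9, -0.7, -0.1]
opening: 0.996
grasp_force: 0.0
time_s: 4.12
position: [0.5753, -0.0581, 0.3143]
orientation: [[0.903, -0.43, 0.0], [-0.43, -0.903, -0.0], [0.0, 0.0, -1.0]]
wrist_force: [-0.4, -0.4, 0.0]
opening: 0.992
grasp_force: 0.0
t 4.17 pos [ 0.5753 -0.0582  0.3143] yaw -25.94 shift units [ 0.0904 -0.6702 -0.1134] q7 -2.06
  turn rz -0.0112 rad for yaw -25.3
  turn rz 3.1304 rad for yaw 154.7
  turn rz 3.1304 rad for yaw -205.3
[(0.1, 76), (0.102, 68), (0.104, 122), (0.106, 768), (0.108, 1466), (0.11, 283), (0.116, 73), (0.118, 1195), (0.12, 348), (0.136, 68), (0.138, 1132), (0.14, 239), (0.144, 87), (0.146, 1284), (0.148, 288), (0.204, 63), (0.206, 150), (0.208, 226)]
bail 17876 [ 0.6023 -0.0263  0.3927] [ 0.5742 -0.0875] [0.6189 0.0033] 0.4218642325313784 67.50993359894056
```

```bash
python3 - wr2 <<'E'
from w import *
n=lambda x,y,rr,a,b:X[(np.hypot(X[:,0]-x,X[:,1]-y)<rr)&(X[:,2]>a)&(X[:,2]<b)]
b=n(.596,-.029,.045,.17,.225); t=n(.596,-.029,.045,.2,.225)
for q in (b,t):
    w,V=np.linalg.eigh(np.cov(q[:,:2].T)); u=V[:,1]; s=q[:,:2]@u; v=q[:,:2]@V[:,0]
    print('bail',len(q),q.mean(0),q[:,2].max(),np.degrees(np.arctan2(u[1],u[0])),'mid',u*(s.max()+s.min())/2+V[:,0]*(v.max()+v.min())/2,s.max()-s.min(),v.max()-v.min())
print('flange',hull(n(.596,-.029,.034,.1445,.151)),'rim',hull(n(.596,-.029,.045,.1365,.1425)))
import numpy as np
m=(C[:,:,2]>.17)&(C[:,:,2]<.225); 
print(finder.look_for('bail_top',p)[:1],finder.look_for('plug',p)[:1])
E
```

```text
bail 707 [ 0.5974 -0.0321  0.2022] 0.21103952072166515 64.4431403672658 mid [ 0.5968 -0.0313] 0.05155383439321143 0.008004598072524183
bail 542 [ 0.5969 -0.0321  0.2069] 0.21103952072166515 64.30875995402326 mid [ 0.5968 -0.0314] 0.04934273891843943 0.008014149444649177
flange (array([ 0.5965, -0.0308]), 0.02722850227355957) rim (array([ 0.5965, -0.031 ]), 0.03612828063964844)
[{'extent': [249.0, 142.7, 61.9, 55.4], 'p': 0.64}] [{'extent': [246.3, 141.7, 62.9, 56.2], 'p': 0.69}]
```

View pics/wr2.png

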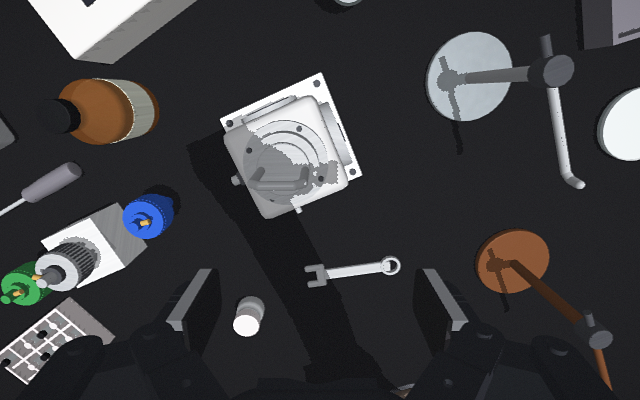

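```bash
cat > hk.py <<'E'
from w import *
def hook():
    q=X[(X[:,0]>.42)&(X[:,0]<.65)&(X[:,1]<-.2)&(X[:,1]>-.36)&(X[:,2]>.155)&(X[:,2]<.2)]
    top=q[q[:,0]>.56]; pr=q[(q[:,0]>.50)&(q[:,0]<.545)]
    print('post',len(top),top.mean(0),top.min(0),top.max(0)); 
    for x in np.arange(.46,.56,.01):
        s=q[abs(q[:,0]-x)<.005]
        if len(s)>3: print(round(x,3),len(s),'y',s[:,1].min(),s[:,1].max(),'ztop',np.percentile(s[:,2],95))
    k=np.polyfit(pr[:,0],pr[:,1],1); print('prong dir deg',np.degrees(np.arctan(k[0])),'xmin',q[:,0].min(), 'y at .50',np.polyval(k,.5))
E
python3 - wr3 <<'E'
from hk import *
hook(); go([.5968,-.0312,.165],-25.6)
E
```

```text
post 1551 [ 0.5812 -0.2758  0.176 ] [ 0.56   -0.2922  0.1574] [ 0.6069 -0.2652  0.1832]
0.47 25 y -0.2737867354222893 -0.2668493634065336 ztop 0.1890806906222828
0.48 208 y -0.2744506793856272 -0.2659050303347849 ztop 0.18847025254605604
0.49 106 y -0.2753102322019364 -0.26726661311304645 ztop 0.17355408848166787
0.5 108 y -0.2754024151632934 -0.2677654744588923 ztop 0.1739551128441429
0.51 116 y -0.27646859378793176 -0.26849807363565925 ztop 0.1739269228812988
0.52 112 y -0.2780891874235613 -0.2686845739800247 ztop 0.17380227388231642
0.53 121 y -0.27831012049898507 -0.2701516491370865 ztop 0.17382069933413996
0.54 125 y -0.2797301060666506 -0.2711304267734701 ztop 0.17399862440259536
0.55 126 y -0.28000206041650977 -0.27200373979310616 ztop 0.1736334032490172
0.56 125 y -0.281309579317069 -0.2725198603171965 ztop 0.17384603625718878
prong dir deg -4.56837619887256 xmin 0.47171773283319207 y at .50 -0.2711336681567237
t 4.38 pos [ 0.5753 -0.0581  0.3143] yaw -24.95 shift units [ 0.163  -0.6699  2.9862] q7 -2.043
  turn rz 0.0114 rad for yaw -25.6
  turn rz -3.1302 rad for yaw 154.4
  turn rz -3.1302 rad for yaw -205.6
```

```bash
python3 -m crank '[[[0.16,-0.67,0.3],[0,0,0.01],85],[[0,0,0.9],[0,0,0],85],[[0,0,0.9],[0,0,0],85],[[0,0,0.88],[0,0,0],85],[[0,0,0],[0,0,0],50]]' 40;  python3 -m crank '[[[0,0,0],[0,0,0],45],[[0,0,0],[0,0,0],45],[[0,0,0],[0,0,0],45]]'
```

```text
time_s: 5.0
position: [0.5944, -0.0314, 0.1622]
orientation: [[0.902, -0.432, -0.007], [-0.432, -0.902, 0.0], [-0.006, 0.003, -1.0]]
wrist_force: [-0.1, 0.4, -0.1]
opening: 0.814
grasp_force: 0.0
time_s: 5.38
position: [0.598, -0.0312, 0.1674]
orientation: [[0.901, -0.434, 0.004], [-0.434, -0.901, -0.0], [0.003, -0.001, -1.0]]
wrist_force: [-0.4, 1.0, 6.3]
opening: 0.58
grasp_force: 42.0
```

```bash
python3 -m crank '[[[0,0,-0.5],[0,0,0],45],[[0,0,-0.5],[0,0,0],45],[[0,0,0],[0,0,-0.184],45],[[0,0,0],[0,0,-0.184],45],[[0,0.2,0],[0,0,0],45]]' 50;  python3 -m crank '[[[-0.5,0.6,0],[0,0,0],45],[[-0.7,0.95,0],[0,0,0],45],[[-0.7,0.95,0],[0,0,0],45],[[-0.7,0.95,0],[0,0,0],45],[[-0.5,0.9,0],[0,0,0],45]]'; python3 -m crank '[[[-0.07,0.4,0],[0,0,0],45],[[0,0,0],[0,0,0],45]]'
python3 - wr4 <<'E'
from hk import *
hook(); go([.42,-.2655,.168],-4.6)
q=X[(np.hypot(X[:,0]-sensors.state()['position'][0],X[:,1]-sensors.state()['position'][1])<.05)&(X[:,2]>.1)&(X[:,2]<.275)]
h,e=np.histogram(q[:,2],np.arange(.1,.28,.004)); print([(round(float(a),3),int(b)) for a,b in zip(e,h) if b>30])
E
```

```text
time_s: 6.0
position: [0.596, -0.0407, 0.2158]
orientation: [[0.997, -0.081, 0.001], [-0.081, -0.997, 0.001], [0.001, -0.001, -1.0]]
wrist_force: [0.1, 0.4, -1.7]
opening: 0.571
grasp_force: 51.7
time_s: 6.62
position: [0.4217, -0.2477, 0.2158]
orientation: [[0.996, -0.088, 0.001], [-0.088, -0.996, -0.001], [0.001, 0.001, -1.0]]
wrist_force: [0.6, -0.9, -0.7]
opening: 0.572
grasp_force: 51.8
time_s: 6.88
position: [0.4177, -0.2672, 0.2156]
orientation: [[0.996, -0.089, 0.0], [-0.089, -0.996, -0.001], [0.0, 0.001, -1.0]]
wrist_force: [0.1, 1.0, -1.4]
opening: 0.57
grasp_force: 51.9hk.py:5: RuntimeWarning: Mean of empty slice.
  print('post',len(top),top.mean(0),top.min(0),top.max(0));
  ret = um.true_divide(
Traceback (most recent call last):
  File "hk.py", line 5, in hook
    print('post',len(top),top.mean(0),top.min(0),top.max(0));
                                      ~~~~~~~^^^
ValueError: zero-size array to reduction operation minimum which has no identity
```

View pics/wr4.png

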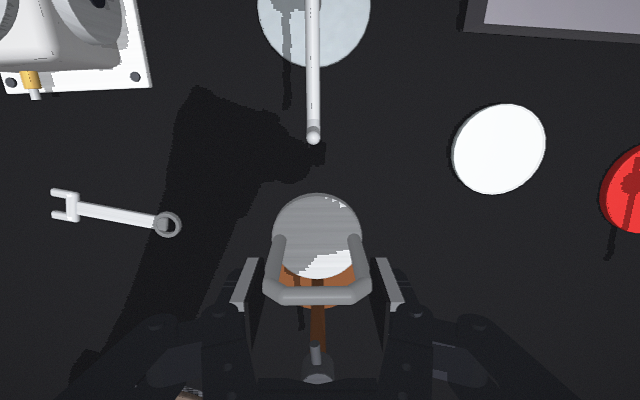

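```bash
python3 - wr5 <<'E'
from w import *
go([.42,-.2655,.168],-4.6)
q=X[(X[:,0]>.455)&(X[:,0]<.52)&(X[:,1]<-.25)&(X[:,1]>-.3)&(X[:,2]>.155)&(X[:,2]<.2)]
for x in (.475,.485,.495,.505,.515):
    s=q[abs(q[:,0]-x)<.005]; print(x,len(s),s[:,1].min(),s[:,1].max(),s[:,2].max()) if len(s) else 0
print('xmin',q[:,0].min())
u,v=np.meshgrid(np.arange(275,360),np.arange(280,306)); P=C[280:306,275:360].reshape(-1,3); P=P[(P[:,2]>.2)&(P[:,2]<.3)]
print('bail',len(P),P.mean(0),P.min(0),P.max(0))
F=C[195:275,275:360].reshape(-1,3); F=F[(F[:,2]>.16)&(F[:,2]<.23)]
A=np.c_[F[:,:2],np.ones(len(F))]; print('flange',np.median(F,0),np.linalg.lstsq(A,F[:,2],rcond=None)[0][:2],hull(F))
E
```

```text
t 6.97 pos [ 0.419  -0.2645  0.2154] yaw -4.78 shift units [0.0212 0.0178 0.9483] q7 -1.226
  turn rz -0.0031 rad for yaw -4.6
  turn rz 3.1385 rad for yaw 175.4
  turn rz 3.1385 rad for yaw -184.6
0.475 219 -0.2746860232758016 -0.26716152049182595 0.1907428223071916
0.485 235 -0.27555655694887726 -0.26757919772728367 0.18014091321245732
0.495 233 -0.27636512163300236 -0.2684705196831933 0.17478587537775356
0.505 252 -0.2771575240931362 -0.26908438719353867 0.17474168033509951
0.515 268 -0.2779590040866456 -0.26972225727851584 0.1749456359748631
xmin 0.4713399161678594
bail 1688 [ 0.4188 -0.2663  0.2554] [ 0.4126 -0.2851  0.2401] [ 0.423  -0.248   0.2586]
flange [ 0.4205 -0.2663  0.1953] [-0.0234 -0.0099] (array([ 0.4171, -0.2658]), 0.027212913513183595)
```

```bash
python3 -m crank '[[[0,0,0.46],[0,0,0],45],[[0,0,0.46],[0,0,0],45],[[0.3,0,0],[0,0,0],45],[[0.3,0,0],[0,0,0],45],[[0.3,0,0],[0,0,0],45]]';  python3 -m crank '[[[0.3,0,0],[0,0,0],45],[[0.3,0,0],[0,0,0],45],[[0.4,0,0],[0,0,0],45],[[0,0,0.3],[0,0,0],45],[[0,0,0.2],[0,0,0],45]]'; python3 -m crank '[[[0,0,0.06],[0,0,0],45],[[0,0,0.03],[0,0,0],45],[[0,0,0],[0,0,0],45]]'
python3 - wr6 <<'E'
from w import *
go([.514,-.2733,.138],-4.6)
q=X[(X[:,0]>.48)&(X[:,0]<.55)&(X[:,1]<-.24)&(X[:,1]>-.3)&(X[:,2]>.18)&(X[:,2]<.22)]
b=q[q[:,2]>q[:,2].max()-.006]; print('bail',len(b),b.mean(0),b.min(0),b.max(0)); print(sensors.state()['wrist_force'])
E
```

```text
time_s: 7.6
position: [0.4659, -0.2687, 0.1703]
orientation: [[0.997, -0.081, 0.002], [-0.081, -0.997, -0.001], [0.002, 0.0, -1.0]]
wrist_force: [-0.4, -0.6, -1.1]
opening: 0.575
grasp_force: 52.0
time_s: 8.22
position: [0.5122, -0.2725, 0.1426]
orientation: [[0.997, -0.081, -0.002], [-0.081, -0.997, 0.001], [-0.002, -0.001, -1.0]]
wrist_force: [0.5, -0.3, -0.3]
opening: 0.572
grasp_force: 52.0
time_s: 8.6
position: [0.5133, -0.2729, 0.14]
orientation: [[0.997, -0.081, 0.0], [-0.081, -0.997, -0.0], [0.0, 0.0, -1.0]]
wrist_force: [-0.6, -0.4, -0.6]
opening: 0.571
grasp_force: 52.0
t 8.65 pos [ 0.5135 -0.2729  0.1402] yaw -4.66 shift units [0.0111 0.0062 0.0435] q7 -1.322
  turn rz -0.0011 rad for yaw -4.6
  turn rz 3.1405 rad for yaw 175.4
  turn rz 3.1405 rad for yaw -184.6
bail 581 [ 0.5276 -0.2547  0.2172] [ 0.5229 -0.3     0.214 ] [ 0.5295 -0.24    0.22  ]
[ 0.2037  0.2289 -2.0059]
```

```bash
python3 -m crank '[[[0,0,0.03],[0,0,0],45],[[0,0,0.03],[0,0,0],45],[[0,0,0],[0,0,0],45]]'
```

```text
time_s: 9.02
position: [0.5139, -0.2731, 0.1386]
orientation: [[0.997, -0.081, 0.002], [-0.081, -0.997, -0.001], [0.002, 0.001, -1.0]]
wrist_force: [-3.1, 1.4, 11.0]
opening: 0.571
grasp_force: 53.2
```

```bash
python3 -m crank '[[[0,0,-0.02],[0,0,0],45],[[0,0,0],[0,0,0],65],[[0,0,0],[0,0,0],80],[[0,0,0],[0,0,0],85],[[0,0,0],[0,0,0],85]]'; python3 -m crank '[[[0,0,-0.4],[0,0,0],85],[[0,0,-0.6],[0,0,0],85],[[0,0,-0.8],[0,0,0],85],[[0,0,-0.8],[0,0,0],85],[[-0.8,0,0],[0,0,0],85]]'; python3 -m crank '[[[0,0,0],[0,0,0],85]]'
python3 - wr7 <<'E'
from w import *
go([.6,-.03,.26],-4.6)
for k in (.514,):
    q=X[(X[:,0]>.48)&(X[:,0]<.55)&(X[:,1]<-.24)&(X[:,1]>-.31)&(X[:,2]>.18)&(X[:,2]<.22)]
    print('bail',len(q),q.mean(0),q.min(0),q.max(0))
E
```

```text
time_s: 9.65
position: [0.5134, -0.2728, 0.1376]
orientation: [[0.997, -0.081, -0.0], [-0.081, -0.997, 0.0], [-0.0, -0.0, -1.0]]
wrist_force: [-0.1, -0.4, -0.4]
opening: 0.994
grasp_force: 0.0
time_s: 10.28
position: [0.4766, -0.2696, 0.2707]
orientation: [[0.997, -0.079, 0.006], [-0.079, -0.997, -0.002], [0.006, 0.002, -1.0]]
wrist_force: [-1.0, -0.3, -1.1]
opening: 0.999
grasp_force: 0.0
time_s: 10.4
position: [0.4716, -0.2701, 0.2685]
orientation: [[0.997, -0.083, -0.0], [-0.083, -0.997, -0.001], [0.0, 0.001, -1.0]]
wrist_force: [0.6, -0.3, 0.1]
opening: 0.996
grasp_force: 0.0
t 10.45 pos [ 0.4729 -0.2698  0.2682] yaw -4.72 shift units [ 2.1395 -4.9899  0.1629] q7 -1.265
  turn rz -0.0021 rad for yaw -4.6
  turn rz 3.1395 rad for yaw 175.4
  turn rz 3.1395 rad for yaw -184.6
bail 294 [ 0.5126 -0.2735  0.1809] [ 0.5089 -0.2908  0.18  ] [ 0.5173 -0.2566  0.1831]
```

View pics/wr7.png

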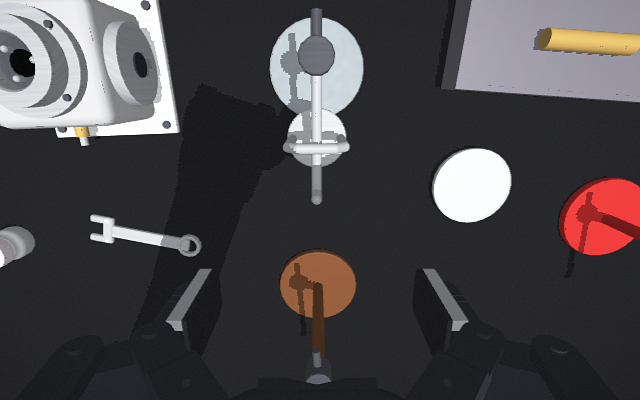

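```bash
python3 -m crank '[[[0.3,-0.9,-0.1],[0,0,0],85],[[0.5,-0.95,-0.1],[0,0,0],85],[[0.5,-0.95,-0.1],[0,0,0],85],[[0.5,-0.95,-0.1],[0,0,0],85],[[0.3,-0.9,-0.1],[0,0,0],85]]'; python3 -m crank '[[[0.0,-0.3,0],[0,0,0],85],[[0,0,0],[0,0,0],85]]'
python3 - wr8 <<'E'
from w import *
go([.597,.283,.30],90)
n=lambda x,y,rr,a,b:X[(np.hypot(X[:,0]-x,X[:,1]-y)<rr)&(X[:,2]>a)&(X[:,2]<b)]
R=n(.5965,-.031,.045,.1365,.1425); c,rad=hull(R); print('rim',c,rad,np.median(R[:,2]))
f=n(c[0],c[1],.0195,.1,.136); h,e=np.histogram(f[:,2],np.arange(.1,.137,.002)); print([(round(float(a),3),int(b)) for a,b in zip(e,h) if b>5])
t=f[(f[:,2]>.1265)]; a=np.degrees(np.arctan2(t[:,1]-c[1],t[:,0]-c[0])); rr=np.hypot(t[:,1]-c[1],t[:,0]-c[0]); print(np.c_[a,rr*1000,t[:,2]*1000][np.argsort(a)][::6].round(1).tolist())
a=cv2.imread('pics/wr8.png'); u,v=map(int,proj(p,[c[0],c[1],.13])); print(u,v)
cv2.imwrite('pics/pins.png',cv2.resize(a[max(v-50,0):v+50,max(u-60,0):u+60],None,fx=5,fy=5,interpolation=2))
E
```

```text
time_s: 11.08
position: [0.5987, -0.044, 0.2921]
orientation: [[0.997, -0.08, -0.0], [-0.08, -0.997, 0.001], [-0.0, -0.001, -1.0]]
wrist_force: [-0.2, -0.3, -0.1]
opening: 0.99
grasp_force: 0.0
time_s: 11.32
position: [0.5984, -0.0302, 0.2921]
orientation: [[0.997, -0.079, -0.001], [-0.079, -0.997, 0.0], [-0.001, -0.0, -1.0]]
wrist_force: [-0.6, -0.6, 0.4]
opening: 0.992
grasp_force: 0.0
t 11.38 pos [ 0.5982 -0.0321  0.2922] yaw -4.66 shift units [-0.5349 -6.2797 -0.1604] q7 -1.767
  turn rz -1.6521 rad for yaw 90
  turn rz 1.4895 rad for yaw 270
  turn rz 1.4895 rad for yaw -90
rim [ 0.5965 -0.0307] 0.03620284652709961 0.13920231051591472
[(0.118, 25), (0.12, 736), (0.122, 224), (0.124, 7), (0.126, 37), (0.128, 42)]
[[-94.0, 15.3, 127.8], [-86.9, 14.3, 130.7], [-84.2, 16.6, 126.9], [-79.1, 12.7, 128.5], [21.9, 12.5, 127.4], [27.5, 12.4, 128.5], [31.8, 14.4, 129.0], [36.8, 14.3, 129.8], [42.1, 11.8, 127.0], [148.6, 12.5, 128.2], [152.3, 14.5, 128.2], [157.4, 15.1, 128.3], [163.5, 12.9, 127.0]]
316 179
```

View pics/pins.png

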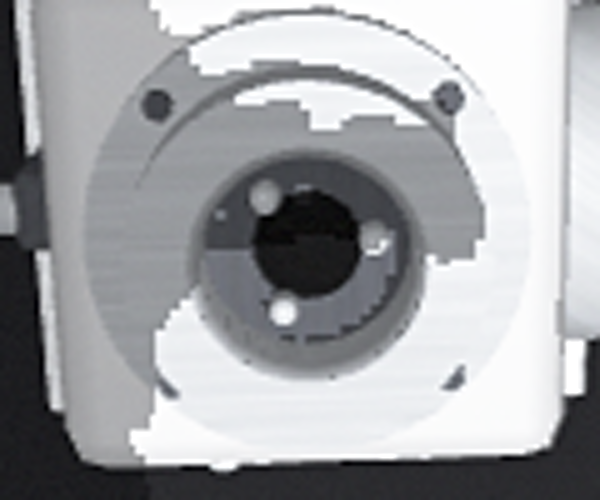

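```bash
python3 -m crank '[[[0,0,0],[0,0,-0.184],85],[[0,0,0],[0,0,-0.184],85],[[0,0,0],[0,0,-0.184],85],[[0,0,0],[0,0,-0.184],85],[[0,0,0],[0,0,-0.184],85]]';  python3 -m crank '[[[0,0,0],[0,0,-0.184],85],[[0,0,0],[0,0,-0.184],85],[[0,0,0],[0,0,-0.184],85],[[0,0,0],[0,0,-0.18],85],[[0.6,0,0],[0,0,0],85]]'; python3 -m crank '[[[1,0,0],[0,0,0],85],[[1,0,0],[0,0,0],85],[[1,0,0],[0,0,0],85],[[1,0,0],[0,0,0],85],[[0.7,0,0],[0,0,0],85]]'
python3 - wr9 <<'E'
from w import *
go([.597,.283,.14],90)
n=lambda x,y,rr,a,b:X[(np.hypot(X[:,0]-x,X[:,1]-y)<rr)&(X[:,2]>a)&(X[:,2]<b)]
N=n(.597,.283,.04,.06,.16); h,e=np.histogram(N[:,2],np.arange(.06,.16,.002)); print([(round(float(a),3),int(b)) for a,b in zip(e,h) if b>40])
f=n(.597,.283,.035,.111,.119); print('collar',hull(f),np.median(f[:,2]))
E
```

```text
time_s: 12.0
position: [0.5979, -0.0342, 0.2927]
orientation: [[0.667, 0.745, -0.0], [0.745, -0.667, -0.001], [-0.001, 0.001, -1.0]]
wrist_force: [-0.2, 0.9, 1.1]
opening: 0.996
grasp_force: 0.0
time_s: 12.62
position: [0.5983, -0.0071, 0.2922]
orientation: [[0.006, 1.0, -0.001], [1.0, -0.006, -0.003], [-0.003, -0.001, -1.0]]
wrist_force: [1.0, 1.2, 0.1]
opening: 0.998
grasp_force: 0.0
time_s: 13.25
position: [0.5986, 0.2335, 0.2926]
orientation: [[0.001, 1.0, 0.0], [1.0, -0.001, -0.001], [-0.001, 0.0, -1.0]]
wrist_force: [0.3, -0.4, 0.1]
opening: 0.993
grasp_force: 0.0
t 13.3 pos [0.5971 0.2387 0.2924] yaw 90.2 shift units [0.8776 0.0025 3.0511] q7 -0.672
  turn rz 0.0035 rad for yaw 90
  turn rz -3.1381 rad for yaw 270
  turn rz -3.1381 rad for yaw -90
[(0.062, 547), (0.064, 1193), (0.108, 58), (0.112, 515), (0.114, 1107), (0.12, 91), (0.122, 170), (0.13, 48), (0.136, 48), (0.138, 100)]
collar (array([0.5988, 0.283 ]), 0.026154693603515626) 0.11439217834144041
```

View pics/wr9.png

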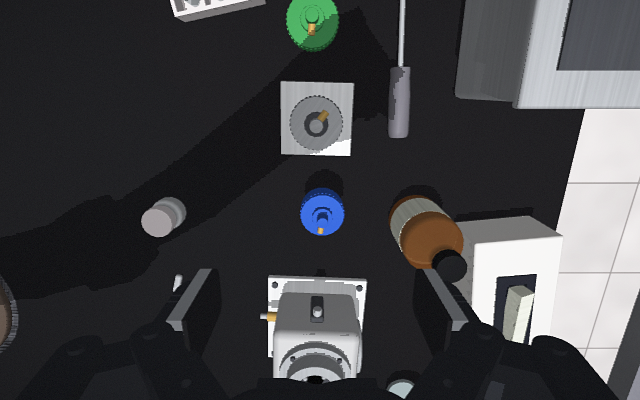

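```bash
python3 -m crank '[[[0.88,0.03,0],[0,0,0],85],[[0,0,0.9],[0,0,0],85],[[0,0,0.9],[0,0,0],85],[[0,0,0.9],[0,0,0],85],[[0,0,0.4],[0,0,0],85]]'; python3 - x <<'E'
from h import *
go([.5988,.283,.084],90)
E
```

```text
time_s: 13.92
position: [0.5997, 0.2741, 0.1349]
orientation: [[0.003, 1.0, -0.003], [1.0, -0.003, -0.003], [-0.003, -0.003, -1.0]]
wrist_force: [-0.2, 0.2, 0.5]
opening: 0.994
grasp_force: 0.0
t 13.93 pos [0.5997 0.2741 0.1349] yaw 89.84 shift units [ 0.1803 -0.0145  1.0172] q7 -0.801
  turn rz -0.0028 rad for yaw 90
  turn rz 3.1388 rad for yaw 270
  turn rz 3.1388 rad for yaw -90
```

```bash
python3 -m crank '[[[0.16,0,0],[0,0,0],85],[[0,0,0.5],[0,0,0],85],[[0,0,0.5],[0,0,0],85],[[0,0,0],[0,0,0],85]]'; python3 - x <<'E'
from h import *
go([.5988,.283,.084],90)
E
```

```text
time_s: 14.42
position: [0.5999, 0.2857, 0.0881]
orientation: [[0.0, 1.0, -0.0], [1.0, -0.0, -0.0], [-0.0, -0.0, -1.0]]
wrist_force: [0.1, 0.3, -0.6]
opening: 0.994
grasp_force: 0.0
t 14.43 pos [0.5999 0.2857 0.0881] yaw 89.99 shift units [-0.0541 -0.022   0.0828] q7 -0.839
  turn rz -0.0001 rad for yaw 90
  turn rz 3.1415 rad for yaw 270
  turn rz 3.1415 rad for yaw -90
```

```bash
python3 -m crank '[[[-0.05,-0.02,0.06],[0,0,0],85],[[0,0,0],[0,0,0],60],[[0,0,0],[0,0,0],45],[[0,0,0],[0,0,0],45],[[0,0,0],[0,0,0],45]]' 60; python3 -m crank '[[[0,0,0],[0,0,0],45]]'
```

```text
time_s: 15.05
position: [0.5992, 0.2837, 0.0865]
orientation: [[-0.0, 1.0, 0.002], [1.0, 0.0, 0.001], [0.001, 0.002, -1.0]]
wrist_force: [-1.9, -1.1, 7.5]
opening: 0.569
grasp_force: 60.5
time_s: 15.18
position: [0.5992, 0.2838, 0.0865]
orientation: [[-0.0, 1.0, 0.002], [1.0, 0.0, 0.001], [0.001, 0.002, -1.0]]
wrist_force: [-1.8, -0.5, 6.4]
opening: 0.568
grasp_force: 60.6
```

```bash
python3 -m crank '[[[0,0,-0.4],[0,0,0],45],[[0,0,-0.8],[0,0,0],45],[[0,0,-0.9],[0,0,0],45],[[0,0,-0.8],[0,0,0],45],[[-0.4,0,0],[0,0,0],45]]'; python3 -m crank '[[[-0.8,0,0],[0,0,0],45],[[-0.95,0,0],[0,0,0],45],[[-0.95,0,0],[0,0,0],45],[[-0.95,0,0],[0,0,0],45],[[-0.95,0,0],[0,0,0],45]]'; python3 -m crank '[[[-0.8,-0.04,0],[0,0,0],45],[[-0.45,0,0],[0,0,0],45],[[0,0,0],[0,0,0],45]]'
python3 - wr10 <<'E'
from w import *
go([.5965,-.0307,.2],90); s=sensors.state()
P=s['position']; print(s['opening'],s['grasp_force'],s['wrist_force'])
z=X[(np.hypot(X[:,0]-P[0],X[:,1]-P[1])<.035)&(X[:,2]>P[2]-.02)&(X[:,2]<P[2]+.08)]
h,e=np.histogram(z[:,2],np.arange(P[2]-.02,P[2]+.08,.002)); print([(round(float(a),3),int(b)) for a,b in zip(e,h) if b>40])
E
```

```text
time_s: 15.8
position: [0.5995, 0.2662, 0.2349]
orientation: [[-0.003, 1.0, 0.006], [1.0, 0.003, 0.005], [0.005, 0.006, -1.0]]
wrist_force: [-0.0, -0.4, -1.7]
opening: 0.568
grasp_force: 62.3
time_s: 16.42
position: [0.5979, 0.0304, 0.2293]
orientation: [[0.001, 1.0, -0.001], [1.0, -0.001, -0.001], [-0.001, -0.001, -1.0]]
wrist_force: [0.8, -0.1, -1.4]
opening: 0.563
grasp_force: 62.3
time_s: 16.8
position: [0.5959, -0.0329, 0.2291]
orientation: [[0.005, 1.0, -0.002], [1.0, -0.005, -0.001], [-0.001, -0.002, -1.0]]
wrist_force: [-0.0, 0.7, -2.6]
opening: 0.567
grasp_force: 62.3
t 16.85 pos [ 0.5961 -0.0305  0.2293] yaw 89.87 shift units [-0.0033  0.0086  0.5866] q7 -0.247
  turn rz -0.0023 rad for yaw 90
  turn rz 3.1393 rad for yaw 270
  turn rz 3.1393 rad for yaw -90
0.5634962509978807 62.252408266067505 [-0.6526  0.1621 -1.7123]
[(0.227, 81), (0.229, 104), (0.231, 113), (0.233, 113), (0.235, 113), (0.237, 118), (0.239, 134), (0.241, 121), (0.243, 136), (0.245, 144), (0.247, 159), (0.249, 196), (0.251, 287), (0.253, 180), (0.255, 3418), (0.257, 2701), (0.259, 224), (0.261, 274), (0.263, 710), (0.265, 560), (0.267, 246), (0.269, 296), (0.271, 419), (0.273, 504), (0.275, 291), (0.277, 330), (0.279, 742), (0.281, 487), (0.283, 242), (0.285, 236), (0.287, 259), (0.289, 692), (0.291, 200), (0.293, 139), (0.295, 140), (0.297, 209), (0.299, 315), (0.301, 235), (0.303, 267), (0.305, 323)]
```

View pics/wr10.png

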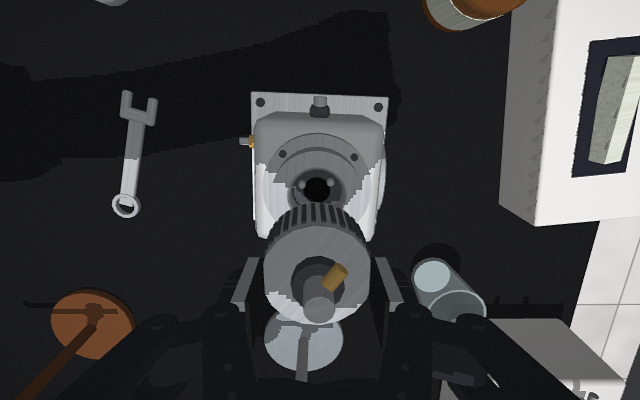

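```bash
python3 - wr11 <<'E'
from w import *
P=sensors.state()['position']
z=X[(np.hypot(X[:,0]-P[0],X[:,1]-P[1])<.03)&(X[:,2]>.2535)&(X[:,2]<.2595)]
A=np.c_[z[:,:2]-P[:2],np.ones(len(z))]; print('tilt',np.linalg.lstsq(A,z[:,2],rcond=None)[0],hull(z),P)
w=X[(np.hypot(X[:,0]-P[0],X[:,1]-P[1])<.03)&(X[:,2]>.226)&(X[:,2]<.2595)]
print(hull(w), w.min(0),w.max(0))
m=np.hypot(z[:,0]-P[0],z[:,1]-P[1])>.02; print(hull(z[m]),circ(z[m]))
g=X[(np.hypot(X[:,0]-P[0],X[:,1]-P[1])<.008)&(X[:,2]>.275)&(X[:,2]<.29)]; print('fitting',g.mean(0),len(g))
E
```

```text
tilt [-0.0252 -0.0098  0.2574] (array([ 0.5963, -0.0274]), 0.029454736709594725) [ 0.5963 -0.029   0.2295]
(array([ 0.5963, -0.0274]), 0.029454736709594725) [ 0.5677 -0.0568  0.226 ] [ 0.625  -0.0038  0.2595]
(array([ 0.5963, -0.0274]), 0.029454736709594725) (array([ 0.5966, -0.0298]), np.float64(0.023282751123042598))
fitting [ 0.5975 -0.0291  0.2804] 947
```

```bash
python3 -m crank '[[[-0.02,0,0.3],[0,0,0],45],[[0,0,0.4],[0,0,0],45],[[0,0,0.4],[0,0,0],45],[[0,0,0.3],[0,0,0],45],[[0,0,0],[0,0,0],45]]'; python3 -m crank '[[[0,0,0.03],[0,0,0],45],[[0,0,0.03],[0,0,0],45],[[0,0,0],[0,0,0],45]]'
```

```text
time_s: 17.52
position: [0.5958, -0.0297, 0.1582]
orientation: [[-0.001, 1.0, -0.003], [1.0, 0.001, 0.0], [0.0, -0.003, -1.0]]
wrist_force: [0.0, 0.0, -1.1]
opening: 0.564
grasp_force: 62.2
time_s: 17.9
position: [0.597, -0.0304, 0.1572]
orientation: [[0.0, 1.0, 0.001], [1.0, -0.0, -0.0], [-0.0, 0.001, -1.0]]
wrist_force: [-0.4, -0.4, -1.9]
opening: 0.565
grasp_force: 62.3
```

```bash
python3 -m crank '[[[0,0,0.03],[0,0,0],45],[[0,0,0.03],[0,0,0],45],[[0,0,0],[0,0,0],45]]'; python3 -m crank '[[[0,0,0.02],[0,0,0],45],[[0,0,0.02],[0,0,0],45],[[0,0,0],[0,0,0],45]]'
```

```text
time_s: 18.27
position: [0.5967, -0.0304, 0.1536]
orientation: [[0.0, 1.0, -0.0], [1.0, -0.0, 0.0], [0.0, -0.0, -1.0]]
wrist_force: [0.9, -0.1, -1.4]
opening: 0.566
grasp_force: 62.3
time_s: 18.65
position: [0.5967, -0.0304, 0.1517]
orientation: [[-0.0, 1.0, -0.0], [1.0, 0.0, -0.0], [-0.0, -0.0, -1.0]]
wrist_force: [0.1, 0.0, -2.3]
opening: 0.565
grasp_force: 62.3
```

```bash
python3 -m crank '[[[0,0,0.02],[0,0,0],45],[[0,0,0],[0,0,0],45]]'; python3 -m crank '[[[0,0,0.02],[0,0,0],45],[[0,0,0],[0,0,0],45]]'
```

```text
time_s: 18.9
position: [0.5969, -0.0304, 0.1509]
orientation: [[0.0, 1.0, 0.0], [1.0, -0.0, -0.0], [-0.0, 0.0, -1.0]]
wrist_force: [-0.5, 0.6, -0.8]
opening: 0.563
grasp_force: 62.4
time_s: 19.15
position: [0.5971, -0.0303, 0.1504]
orientation: [[0.0, 1.0, 0.001], [1.0, -0.0, -0.0], [-0.0, 0.001, -1.0]]
wrist_force: [-1.8, 0.2, 4.0]
opening: 0.569
grasp_force: 63.1
```

```bash
python3 -m crank '[[[0,0,0.03],[0,0,0],45],[[0,0,0],[0,0,0.1],45],[[0,0,0],[0,0,0.1],45],[[0,0,0],[0,0,0.1],45]]'; for i in 1 ; do python3 -m crank '[[[0,0,0],[0,0,0.1],45],[[0,0,0],[0,0,0.1],45],[[0,0,0],[0,0,0.1],45]]'; done
```

```text
time_s: 19.65
position: [0.5969, -0.0304, 0.1483]
orientation: [[0.299, 0.954, 0.0], [0.954, -0.299, 0.0], [0.0, 0.0, -1.0]]
wrist_force: [0.0, 0.4, 1.1]
opening: 0.565
grasp_force: 62.6
time_s: 20.02
position: [0.5969, -0.0307, 0.1482]
orientation: [[0.566, 0.824, 0.0], [0.824, -0.566, -0.001], [-0.0, 0.001, -1.0]]
wrist_force: [-0.9, -1.2, 1.1]
opening: 0.565
grasp_force: 62.5
```

```bash
python3 -m crank '[[[0,0,0.03],[0,0,0],45],[[0,0,0],[0,0,0],45]]'; python3 -c "
from h import *
s=sensors.state();print(s['position'],s['wrist_force'],s['torque'])"
```

```text
time_s: 20.27
position: [0.5974, -0.0301, 0.148]
orientation: [[0.563, 0.827, 0.002], [0.827, -0.563, -0.0], [0.001, 0.002, -1.0]]
wrist_force: [-2.6, 0.1, 8.8]
opening: 0.56
grasp_force: 63.4
[ 0.5974 -0.0301  0.148 ] [-2.5649  0.0894  8.7581] [-0.0022  0.5164  0.4936]
```

```bash
cat > m.py <<'E'
from w import *
s=sensors.state(); P=s['position']; c=np.array([.5965,-.0307]); d=np.hypot(X[:,0]-c[0],X[:,1]-c[1])
R=s['orientation']; a=(X[:,:2]-c)@R[:2,1]  # along closing
top=X[(d<.025)&(d>.014)&(abs(a)<.018)&(X[:,2]>.165)&(X[:,2]<.19)]; rim=X[(d<.0355)&(d>.028)&(X[:,2]>.132)&(X[:,2]<.1465)]
tt=top[abs(top[:,2]-np.median(top[:,2]))<.004]
A=np.c_[tt[:,:2]-c,np.ones(len(tt))]
print('top',len(top),np.median(top[:,2]),'plane',np.linalg.lstsq(A,tt[:,2],rcond=None)[0],'rim',len(rim),np.median(rim[:,2]) if len(rim) else '','gap',np.median(top[:,2])-.034-.1395)
print(P,s['wrist_force'],s['torque'],s['joint_pos'][6])
E
python3 m.py wr12
```

```text
top 3655 0.17614594080811263 plane [-0.0338 -0.0018  0.1762] rim 2712 0.13927828534484565 gap 0.002645940808112618
[ 0.5975 -0.03    0.148 ] [-1.7736 -0.4374  7.9225] [-0.0038  0.5923  0.5198] -0.8280138605565898
```

View pics/wr12.png

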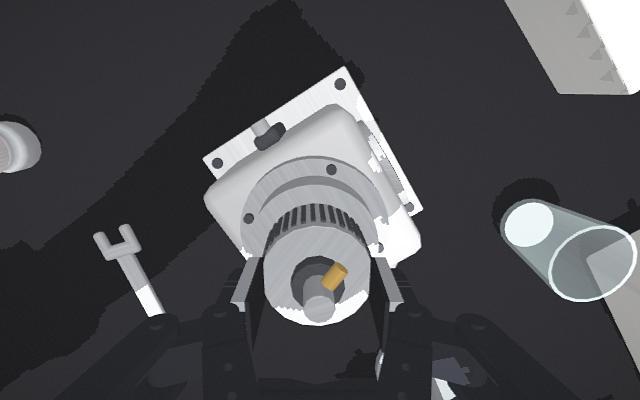

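```bash
python3 -m crank '[[[0,0,0],[0,0,-0.08],45],[[0,0,0.03],[0,0,0],45],[[0,0,0],[0,0,0],45]]'; python3 m.py wr13;  python3 -m crank '[[[0,0,0.03],[0,0,0],45],[[0,0,0],[0,0,0],45]]'; python3 m.py wr14
```

```text
time_s: 20.7
position: [0.5971, -0.0306, 0.1463]
orientation: [[0.496, 0.868, 0.001], [0.868, -0.496, -0.001], [0.0, 0.001, -1.0]]
wrist_force: [-3.6, -0.9, 8.2]
opening: 0.562
grasp_force: 63.5
top 3728 0.1744784984692747 plane [-0.0298  0.0042  0.1745] rim 2745 0.13930893887150134 gap 0.0009784984692746967
[ 0.5971 -0.0306  0.1462] [-2.6811 -0.7345  7.5067] [-0.1898  0.6431  0.3332] -0.7578811779324731
time_s: 21.0
position: [0.5972, -0.0305, 0.1457]
orientation: [[0.496, 0.868, 0.002], [0.868, -0.496, -0.001], [-0.0, 0.002, -1.0]]
wrist_force: [-4.8, -2.4, 15.8]
opening: 0.566
grasp_force: 64.4
top 3755 0.17401305509972773 plane [-0.0295  0.0021  0.174 ] rim 2779 0.13929553835591693 gap 0.0005130550997277106
[ 0.5972 -0.0305  0.1457] [-4.4847 -2.1934 15.0471] [-0.2491  1.308   0.2271] -0.7587058384380168
```

```bash
python3 -m crank '[[[-0.01,-0.015,0.01],[0,0,-0.02],45],[[0,0,0],[0,0,0],45]]' 60; cat >> m.py <<'E'
A=np.c_[rim[:,:2]-c,np.ones(len(rim))]; print('rimplane',np.linalg.lstsq(A,rim[:,2],rcond=None)[0])
wl=X[(d<.03)&(abs(a)<.015)&(X[:,2]>.145)&(X[:,2]<.178)]; print('top circ',circ(tt[np.hypot(*(tt[:,:2]-c).T)>.02]))
E
python3 m.py wr15
```

```text
time_s: 21.3
position: [0.597, -0.0307, 0.1456]
orientation: [[0.479, 0.878, 0.003], [0.878, -0.479, -0.001], [0.001, 0.003, -1.0]]
wrist_force: [-4.0, -1.3, 15.6]
opening: 0.567
grasp_force: 64.6
top 3765 0.17390865530896907 plane [-0.0258  0.0025  0.1739] rim 2798 0.1392922901901811 gap 0.00040865530896905256
[ 0.597  -0.0307  0.1456] [-4.1612 -1.2102 16.822 ] [-0.2558  0.904   0.0356] -0.7410373941602195
rimplane [-0.0082 -0.0171  0.1395]
top circ (array([ 0.5965, -0.0306]), np.float64(0.02255327818595052))
```

```bash
python3 -m crank '[[[0,0,0.01],[0,0,0],45],[[0,0,0],[0,0,0],45],[[0,0,0],[0,0,0],45],[[0,0,0],[0,0,0],45]]' 60; python3 m.py wr16; python3 - <<'E'
from h import *
for n in ('top','scene'):
    p=eyes.camera(n); C=cloud(p).reshape(-1,3)
    b=C[(abs(C[:,0]-.514)<.04)&(abs(C[:,1]+.273)<.045)&(C[:,2]>.1)&(C[:,2]<.2)]; print(n,len(b),b.mean(0),b[:,2].max())
E
```

```text
time_s: 21.85
position: [0.5971, -0.0307, 0.1456]
orientation: [[0.479, 0.878, 0.003], [0.878, -0.479, -0.001], [0.001, 0.004, -1.0]]
wrist_force: [-5.5, -1.3, 18.9]
opening: 0.566
grasp_force: 65.1
top 3750 0.173878066136731 plane [-0.0261  0.0027  0.1739] rim 2810 0.13927659983214474 gap 0.00037806613673099787
[ 0.5971 -0.0307  0.1455] [-6.0351 -1.8707 19.3404] [-0.3202  1.2099  0.0172] -0.7414021794478868
rimplane [-0.0083 -0.0165  0.1395]
top circ (array([ 0.5965, -0.0306]), np.float64(0.022521618720508767))
top 252 [ 0.5092 -0.2718  0.1468] 0.18634910644074232
scene 184 [ 0.5144 -0.2694  0.1407] 0.18983684626014863
```

The collar is hard against the rim: pushing further raises the force but not the travel. The plug is still hanging, so I'm handing in.

```bash
python3 -c "
from rig import r
print(r.job_done())"
```

```text
the job is handed in; nothing more can be done
None
```

I handed the job in at about 22 s: the plug hangs on the steel hook, and the nebuliser is keyed over the pins, pushed home on the rim (measured gap about 0.4 mm) and still gripped at about 65 N; the hand-in call returned no verdict.

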